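# Find the loose pipe clamp on the stone-polishing bench and hold its cap open

## Robot

A 7-joint arm with a two-finger parallel gripper is mounted at the origin on the work surface. World frame = base frame: x ahead of the robot, y to its left, z up, the work surface at z = 0. Lengths are in m, angles in rad, forces in N, time in s.
With the tool pointing down it reaches from about 0.35 to 0.9 m from the base axis. Payload 19.9 kg.
Tool frame: the origin (TCP) lies between the finger pads; the fingertips stand 19 mm ahead of it and the grasp point (between the pads) is the TCP; z points along the fingers, y is the line along which they close (so a half turn about z gives the same grasp; the last joint's range is limited). The gripper opens to 94 mm and grips with 3 to 60 N. Pads are 16 mm wide; open, the fingers measure 119 mm over their backs; the gripper's body (75 mm by 177 mm) begins 78 mm behind the grasp point.
Start: joints at [-1.246, 0.417, -0.01, 1.614, 0.005, 1.111, -0.053], TCP at [0.224, 0.583, 0.224] pointing down, gripper open.
Joint ranges: [-2.81, 2.81], [-0.39, 2.02], [-1.27, 1.25], [0.06, 2.57], [-1.19, 4.33], [0.19, 2], [-2.82, 2.82]. Speed limits (rad/s): [1.89, 1.89, 2.39, 2.39, 3.01, 3.01, 3.01].

## Interface

Orientations are given as a 3x3 rotation matrix whose columns are the frame's x, y, z axes.
In Python, from rig import robot gives the robot as it stands. Calls block until the motion is done:
- robot.move_ptp(position, orientation): joint-space move of the TCP to a pose.
- robot.move_linear(position, velocity=0.15, frame=None, threshold=None): straight line of the TCP; frame=None keeps the orientation; velocity is the mean speed in m/s. With threshold (N) it stops when the force on the tool has changed by that much, and returns True; else False.
- robot.goto_joints(angles): joint-space move.
- robot.gripper_to(opening): finger opening in m; the grip force is fixed at half the most; returns when the fingers have stopped.
- robot.pause(seconds).
- robot.ik(position, orientation): joint angles nearest the present ones, or None.
- robot.get_state(): the state.
- robot.grab_frame(name): name is "side" or "top" or "wrist"; returns the picture (420x560x3 uint8, red, green, blue); there is no depth.
- robot.camera_info(name): a dict with "fx", "fy", "cx", "cy" (pixels), "dist" ([k1, k2, p1, p2, k3] as OpenCV has them; the pictures are not rectified), "rvec" (rotation vector, rad) and "tvec" (3), from world to camera coordinates, as OpenCV has them. Camera axes: x right, y down, z forward; pixel columns grow to the right and rows downward; lengths in m; the calibration is good to about 2 mm. A picture is of the moment at which its call begins: read the wrist's pose just before it. camera_info takes no time and is no camera call; for the wrist camera it gives the pose at the moment of the call.
A pose or a line that the arm cannot do raises robot.PlanningError and nothing moves.
- robot.sign_off(): hands the job in; it is judged then, once.
The state is a dict: "time": time; "qpos": joint angles; "joint_vel": joint speeds; "effort": joint torques, N m; "ee_pos": TCP position; "tool_rot": TCP orientation; "force": force on the tool from outside, world axes, zero at the start; "moment": the same for the moment, N m; "opening": finger opening in m; "grasp_force": force on a finger pad.
Only numpy, scipy, OpenCV 4.12 (cv2) and the standard library are available. Lean on these libraries where they do the work, as an engineer would, in place of code of your own. Each camera call takes 0.05 s, during which the arm holds its last target. There are 200 camera calls.

## Task

One of the three hinged clamps on the copper water pipe has worked loose: tap down on the clamps' bolt heads to find the bolt that gives under your fingertip. Then take that clamp's cap by the ear that carries the bolt, swing it up well open (40 degrees or more) and finish while still holding it there, steady, so that the fitter can change the liner; leave everything lying around on the bench where it is.

Things in the scene. Friction and masses are not known exactly. Their poses are not given: they have to be found in the camera images.
- header: fixed copper pipe, 42 mm thick, 540 mm long, axis 101 mm above the bench, over a strut channel 41 mm wide and high. Origin on the bench under the pipe's middle; y axis along the pipe to the left (valve end; flat lever 139 mm high, 287 mm left of the middle), x square to the pipe, away from the robot, z up. Three steel clamps of one look hold it, 160 mm apart
- bolt_left (a point): centre of the top of the left clamp's bolt head (axes as header), 130 mm above the bench, 48 mm beyond the pipe's axis. Hexagon head on a round flange 21 mm across and a black rubber washer, 17 mm in all above the cap's ear. The bolt goes upright through the ears and swings up with the cap. Two of the clamps are tight: bolt and cap do not move at all; any of the three may be the loose one
- bolt_mid (a point): the same point on the middle clamp
- bolt_right (a point): the same point on the right clamp
- ear_left (a point): centre of the top of the left cap's ear, right under the bolt head, 113 mm above the bench: a flat steel lug on the cap's far side, 26 mm wide along the pipe, 10 mm thick, reaching from 27 to 62 mm beyond the pipe's axis. 4 mm under it lies the fixed lower ear, only 18 mm wide. Along the pipe, 45 mm beside the ear are free; halfway between clamps a brass nozzle points down on the far side
- ear_mid (a point): the same point on the middle clamp as built (a fixed point: it does not move when the cap is opened)
- ear_right (a point): the same point on the right clamp, fixed too, as all these points are
- hinge_left (a point): middle of the left clamp's hinge pin, parallel to the pipe, at the height of its axis, 38 mm from it on the robot's side. The cap, an upper half ring 30 mm wide along the pipe with its top 30 mm above the axis, turns about it: the ear on the far side goes up and over towards the robot
- hinge_mid (a point): the same point on the middle clamp
- hinge_right (a point): the same point on the right clamp
- loose_bolt (a joint): how far the loose clamp's bolt head is pressed down, m: 0 at rest, 0.005 fully down; a spring pushes it back up; it starts to give at about 1.5 N and is fully down at about 4.5 N. Which of the clamps this is is not told
- loose_cap (a joint): opening of the loose clamp's cap, rad: 0 shut, 1.05 against its stop, turning freely between; the ear goes up and over towards the robot. Cap and bolt weigh about 0.27 kg and fall shut by themselves from any angle. Which of the clamps this is is not told
- spanner: bystander: steel spanner 170 mm long lying beyond the pipe; origin under its middle
- spare_liner: bystander: black rubber half ring, 50 mm across, 34 mm wide, 27 mm high, standing on its edges on the robot's side of the pipe; origin under its middle
- core_plug: bystander: grey granite core, 42 mm in diameter, 55 mm high, standing beyond the pipe; origin under its middle
- pad: bystander: grey polishing pad, 100 mm in diameter, 22 mm high, lying on the robot's side of the pipe; origin under its middle
- wax_tin: bystander: dark tin 72 mm in diameter, 55 mm high, beyond the right end of the pipe; origin under its middle
- mug: bystander: white mug 82 mm in diameter, 92 mm high, beyond the left end of the pipe; origin under its middle
- bolt_tray: bystander: open steel tray 120 x 160 x 35 mm, off to the right; origin under its middle

How it is judged:
By the outcome, as a careful person would: the job done as asked, in the order asked, and still so for the second after the job is handed in, while the arm keeps its last pose, push and grip.
It also fails if it takes over 45 s, if anything falls off the work surface, if the arm or the gripper's body presses on something with over 40 N, if the wrist force passes 120 N, or if a joint passes its speed limit or range.

## Working session

There is one attempt and no reset: what is moved stays moved. The work goes in short steps, each a Python script; the robot and the scene stay as the last script left them, time stands still between calls to the robot, and variables do not carry over. Pictures are saved under pics/ and viewed, at most 10 in all, crops included, and the job is handed in when it is done.

```bash
mkdir -p pics; ls; python3 - <<'E'
from rig import robot
import cv2,numpy as np
np.set_printoptions(precision=4,suppress=True)
for n in("top","side"):
    im=robot.grab_frame(n); cv2.imwrite(f"pics/{n}0.png",im[:,:,::-1]); print(n,robot.camera_info(n))
s=robot.get_state();print(s)
E
```

```text
pics
top {'fx': 494.26081551690413, 'fy': 494.26081551690413, 'cx': 279.63742460304616, 'cy': 205.99411272342448, 'dist': array([-0.1179,  0.    ,  0.    ,  0.    ,  0.    ]), 'rvec': array([ 2.1734, -2.1813,  0.114 ]), 'tvec': array([-0.1109,  0.6079,  1.3953])}
side {'fx': 468.24636575724463, 'fy': 468.24636575724463, 'cx': 275.91642151800045, 'cy': 214.05533001822187, 'dist': array([-0.1614,  0.    ,  0.    ,  0.    ,  0.    ]), 'rvec': array([ 2.4264, -0.0983,  0.049 ]), 'tvec': array([-0.6077,  0.0207,  1.2426])}
{'time': 0.1, 'qpos': array([-1.2455,  0.4179, -0.0103,  1.6141,  0.0047,  1.1107, -0.053 ]), 'joint_vel': array([ 0.0003,  0.0006, -0.0008, -0.003 , -0.0006,  0.0004,  0.0003]), 'effort': array([ -0.0002, -85.2555,   0.6395, -42.669 ,  -0.0488,   0.0163,
         0.0001]), 'ee_pos': array([0.224 , 0.5831, 0.2239]), 'tool_rot': array([[-0.9335,  0.3586, -0.0003],
       [ 0.3586,  0.9335, -0.001 ],
       [-0.0001, -0.001 , -1.    ]]), 'force': array([0.0389, 0.2329, 0.0123]), 'moment': array([-0.0333,  0.0129,  0.0011]), 'grasp_force': 0.0, 'opening': 0.09412844767099551}
```

View pics/top0.png

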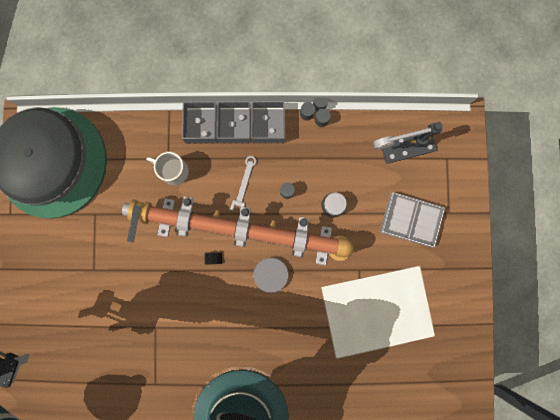

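View pics/side0.png

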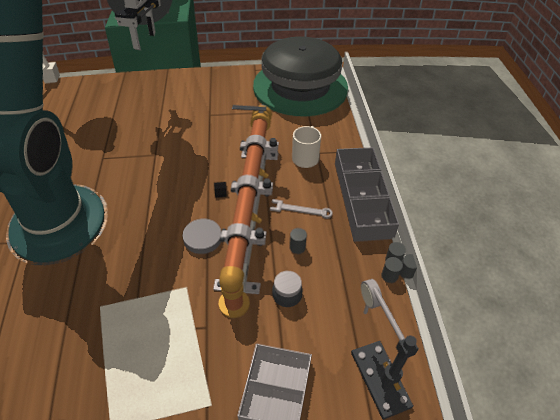

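The top view shows the clamps' dark bolt heads near (187,202), (245,211) and (303,222). The side view shows them near (274,144), (266,186) and (260,236). I'll zoom in on both.

```bash
python3 - <<'E'
import cv2,numpy as np
a=cv2.imread("pics/top0.png")[185:265,120:360]; b=cv2.imread("pics/side0.png")[125:265,215:295]
a=cv2.resize(a,None,fx=3.3,fy=3.3,interpolation=cv2.INTER_CUBIC)
b=cv2.resize(b,None,fx=4.2,fy=4.2,interpolation=cv2.INTER_CUBIC)
cv2.imwrite("pics/topc.png",a);cv2.imwrite("pics/sidec.png",b)
E
```

```text
(no output)
```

View pics/topc.png

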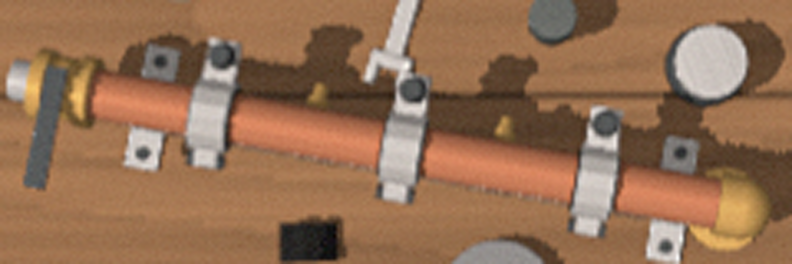

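View pics/sidec.png

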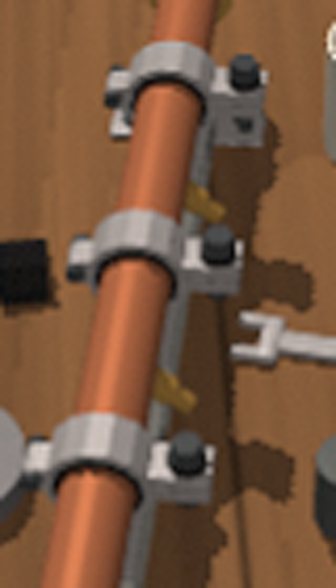

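```bash
cat > h.py <<'E'
import cv2,numpy as np
from rig import robot
np.set_printoptions(precision=4,suppress=True)
def ray(ci,px):
    K=np.array([[ci["fx"],0,ci["cx"]],[0,ci["fy"],ci["cy"]],[0,0,1]])
    u=cv2.undistortPoints(np.array([[px]],float),K,np.array(ci["dist"]))[0,0]
    R=cv2.Rodrigues(np.array(ci["rvec"]))[0]; d=R.T@[u[0],u[1],1]
    return -R.T@np.array(ci["tvec"]),d/np.linalg.norm(d)
def plane(ci,px,z):
    o,d=ray(ci,px); return o+d*(z-o[2])/d[2]
def tri(rs):
    A=sum(np.eye(3)-np.outer(d,d) for o,d in rs); b=sum((np.eye(3)-np.outer(d,d))@o for o,d in rs)
    return np.linalg.solve(A,b)
E
python3 - <<'E'
from h import *
T=robot.camera_info("top");S=robot.camera_info("side")
t=[(222,56),(412,89),(605,122)];s=[(244,65),(218,238),(187,448)]
P=[]
for a,b in zip(t,s):
    a=(120+a[0]/3.3-.35,185+a[1]/3.3-.35);b=(215+b[0]/4.2-.38,125+b[1]/4.2-.38)
    q=plane(T,a,.13);w=plane(S,b,.13)
    print(tri([ray(T,a),ray(S,b)]),q,w);P.append((q+w)/2)
P=np.array(P);print(np.linalg.norm(np.diff(P,axis=0),axis=1));d=P[0]-P[2];print(d/np.linalg.norm(d))
print(robot.camera_info("wrist"))
E
```

```text
[0.6111 0.1374 0.1278] [0.6105 0.137  0.13  ] [0.6113 0.1348 0.13  ]
[ 0.5835 -0.0178  0.1259] [ 0.5831 -0.0181  0.13  ] [ 0.5834 -0.0219  0.13  ]
[ 0.5558 -0.1747  0.1235] [ 0.5557 -0.1743  0.13  ] [ 0.5553 -0.18    0.13  ]
[0.1583 0.1596]
[ 0.1742  0.9847 -0.    ]
{'fx': 369.58752597172594, 'fy': 369.58752597172594, 'cx': 274.77230449258894, 'cy': 205.3563549059953, 'dist': array([-0.0993,  0.    ,  0.    ,  0.    ,  0.    ]), 'rvec': array([-2.388 , -1.6428, -0.2344]), 'tvec': array([-0.6254, -0.0301,  0.3923])}
```

```bash
cat >> h.py <<'E'
from scipy.spatial.transform import Rotation as Ro
ey=np.array([.174,.985,0]);ey/=np.linalg.norm(ey);ex=np.array([ey[1],-ey[0],0]);ez=np.array([0,0,1.])
R0=np.column_stack([-ex,ey,-ez])
B=dict(left=np.array([.6111,.1374,.13]),mid=np.array([.5835,-.0178,.13]),right=np.array([.5558,-.1747,.13]))
def pose(b,th,g=(.050,.108),t0=0):
    "tool pose holding the ear at opening th; g = grasp point (x beyond axis, height); t0 = tool pitch at th=0"
    h=b-.086*ex; h=np.array([h[0],h[1],.101])
    r=Ro.from_rotvec(-ey*th).as_matrix()
    return h+r@((g[0]+.038)*ex+(g[1]-.101)*ez), r@Ro.from_rotvec(-ey*t0).as_matrix()@R0
E
python3 - <<'E'
from h import *
for n,b in B.items():
  for t0 in(0,-.2,-.4):
    out=[]
    for th in np.arange(0,1.01,.1):
        q=robot.ik(*pose(b,th,t0=t0)); out.append('x' if q is None else 'o')
    print(n,t0,''.join(out), robot.ik(*pose(b,.85,t0=t0)))
try: 
    robot.move_ptp(B["left"]+[0,0,.075],R0)
except robot.PlanningError as e: print(e)
robot.gripper_to(0)
s=robot.get_state();print(s["time"],s["ee_pos"],s["opening"],s["qpos"],s["force"]);W=robot.camera_info("wrist")
cv2.imwrite("pics/w1.png",robot.grab_frame("wrist")[:,:,::-1]);print(W)
K=np.array([[W["fx"],0,W["cx"]],[0,W["fy"],W["cy"]],[0,0,1]])
for n,b in B.items(): print(n,cv2.projectPoints(b[None],W["rvec"],W["tvec"],K,W["dist"])[0].ravel())
E
```

```text
left 0 ooooooooooo [-1.0644  0.3082  0.561   2.3094  1.8119  0.392  -0.8815]
left -0.2 ooooooooooo [-0.9013  0.2586  0.4578  2.1986  0.9964  0.3212  0.0099]
left -0.4 ooooooooooo [-0.7055  0.2666  0.3219  2.0685  0.3608  0.4655  0.6912]
mid 0 ooooooooooo [-0.2953  0.1595  0.1165  2.4543  2.4018  0.3783 -1.1213]
mid -0.2 ooooooooooo [-0.1331  0.132  -0.0094  2.3268  1.2838  0.1992  0.0375]
mid -0.4 ooooooooooo [-0.5695  0.1726  0.5115  2.2015  0.078   0.3538  1.2458]
right 0 ooooooooooo [ 1.3005  0.3051 -1.0582  2.429   2.7784  0.3122 -0.9668]
right -0.2 oooooooooxo [ 1.3997  0.3317 -1.2138  2.3028  1.3623  0.2328  0.4285]
right -0.4 ooooooooooo [-0.2527  0.1755  0.5878  2.2065 -0.4369  0.3706  2.0773]
3.6333 [0.6111 0.1374 0.205 ] 0.0005629682183295693 [-0.4799  0.4482  0.2814  1.638  -0.1372  1.0748  1.2365] [ 0.1243  0.7042 -0.0641]
{'fx': 369.58752597172594, 'fy': 369.58752597172594, 'cx': 274.77230449258894, 'cy': 205.3563549059953, 'dist': array([-0.0993,  0.    ,  0.    ,  0.    ,  0.    ]), 'rvec': array([-2.2305, -1.873 , -0.2684]), 'tvec': array([-0.2418, -0.5792,  0.2122])}
left [273.5945 223.3911]
mid [ 49.3081 222.2324]
right [-120.402   219.9454]
```

View pics/w1.png

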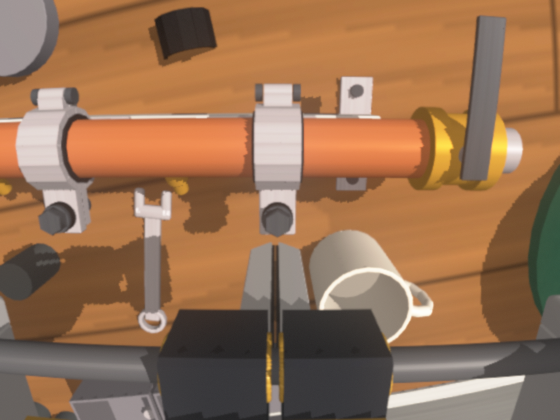

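The wrist view shows the left bolt top at (277,217) and the mid one at (56,216). That is about 3 mm from my prediction, so I'll blend it in. Next come the taps.

```bash
python3 - <<'E'
from h import *
W=robot.camera_info("wrist")
d=[]
for n,p in(("left",(277,217)),("mid",(56,216))):
    q=plane(W,p,.13);d.append(q-B[n]);print(n,q,d[-1])
c=np.mean(d,0)*.7;c[2]=0
open("h.py","a").write(f"\nC=np.array({c.tolist()})\nfor k in B: B[k]=B[k]+C\n")
for n in B:
    b=B[n]+c
    robot.move_linear(b+[0,0,.042],velocity=.12)
    robot.move_linear(b+[0,0,.025],velocity=.06)
    robot.pause(.15);f0=robot.get_state()["force"]
    r=[]
    for thr in(2.5,7):
        hit=robot.move_linear(b+[0,0,.008],velocity=.015,threshold=thr); s=robot.get_state()
        r+= [hit,s["ee_pos"][2]-.019,(s["force"]-f0)[2]]
    robot.move_linear(b+[0,0,.042],velocity=.08)
    print(n,np.array(r,float),s["time"])
E
```

```text
left [0.607  0.1404 0.13  ] [-0.0041  0.003   0.    ]
mid [ 0.58   -0.0112  0.13  ] [-0.0035  0.0066  0.    ]
left [1.     0.1303 5.2025 1.     0.1303 7.4279] 5.475
mid [ 1.      0.1273  3.0031  1.      0.1251 10.6873] 8.9583
right [1.     0.1303 6.9784 1.     0.1303 7.4372] 12.2917
```

The mid bolt gives: it yields gradually to 125 mm, while the other two are rigid at 130.3 mm. I'll hover over it with the fingers opened to 50 mm and measure again.

```bash
python3 - <<'E'
from h import *
p,R=pose(B["mid"],0,g=(.052,.108),t0=-.3)
robot.move_ptp(p-R[:,2]*.09,R)
robot.gripper_to(.05)
s=robot.get_state();print(s["time"],s["ee_pos"],s["opening"],s["qpos"]);W=robot.camera_info("wrist")
cv2.imwrite("pics/w2.png",robot.grab_frame("wrist")[:,:,::-1])
K=np.array([[W["fx"],0,W["cx"]],[0,W["fy"],W["cy"]],[0,0,1]])
for n,b in B.items(): print(n,cv2.projectPoints(b[None],W["rvec"],W["tvec"],K,W["dist"])[0].ravel())
for t in np.arange(0,.96,.1): print(t,robot.ik(*pose(B["mid"],t,(.052,.108),-.3)))
E
```

```text
14.325 [ 0.611  -0.0197  0.194 ] 0.0501009866893471 [-0.1929  0.6138  0.3049  1.4438 -0.2027  1.4134  1.5441]
left [504.3972 211.5393]
mid [273.6715 211.2519]
right [ 40.7951 210.7477]
0.0 [-0.197   0.6598  0.287   1.5803 -0.2214  1.233   1.5608]
0.1 [-0.2204  0.5894  0.2954  1.6595 -0.2094  1.1231  1.5503]
0.2 [-0.2468  0.52    0.3051  1.7398 -0.1945  1.0106  1.5359]
0.30000000000000004 [-0.2768  0.4523  0.3167  1.821  -0.1752  0.8956  1.516 ]
0.4 [-0.3111  0.3866  0.3308  1.9028 -0.1492  0.7779  1.4883]
0.5 [-0.3507  0.3238  0.3482  1.985  -0.112   0.6574  1.448 ]
0.6000000000000001 [-0.3956  0.2645  0.3685  2.0673 -0.0542  0.5344  1.3858]
0.7000000000000001 [-0.4536  0.2104  0.4002  2.1497  0.0398  0.4096  1.2852]
0.8 [-0.5458  0.1639  0.466   2.2324  0.2093  0.2857  1.1061]
0.9 [ 0.0369  0.1236 -0.1905  2.2946  0.9455  0.2499  0.3804]
```

View pics/w2.png

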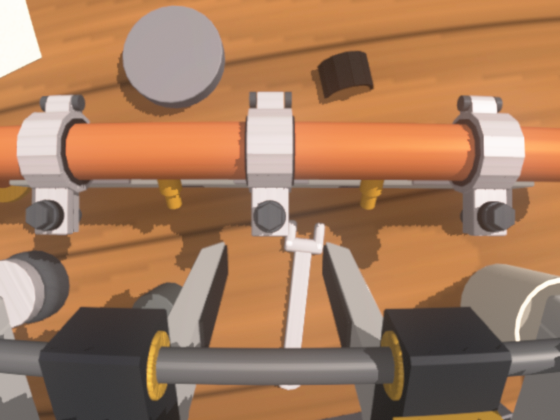

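The mid bolt is at (270,215), while the fingers are centred on column 275, so I'll shift 3 mm towards −y. I'll pitch the tool −0.45 rad for wrist range, grasp, check, then swing.

```bash
echo 'M=B["mid"]-.003*ey+.001*ex; G=(.051,.108)' >> h.py; python3 - <<'E'
from h import *
for t in (0,.4,.7,.87): print(robot.ik(*pose(M,t,G,-.45)))
p,R=pose(M,0,G,-.45)
robot.move_ptp(p-R[:,2]*.06,R)
robot.pause(.1);f0=robot.get_state()["force"]
print(robot.move_linear(p,velocity=.06,threshold=12))
s=robot.get_state();print(s["time"],s["ee_pos"]-p,s["force"]-f0)
robot.gripper_to(.0)
s=robot.get_state();print(s["time"],s["opening"],s["grasp_force"],s["force"]-f0,s["moment"],s["ee_pos"]-p)
cv2.imwrite("pics/w3.png",robot.grab_frame("wrist")[:,:,::-1])
E
```

```text
[-0.1649  0.7501  0.2804  1.46   -0.231   1.4141  1.5722]
[-0.2639  0.4614  0.3156  1.7864 -0.1773  0.971   1.5244]
[-0.3781  0.263   0.3622  2.0387 -0.0692  0.6124  1.4089]
[-0.4708  0.1658  0.4068  2.1821  0.0989  0.4016  1.2304]
False
15.9417 [ 0.0003 -0.0001  0.0003] [ 0.9791 -0.764  -0.0869]
16.4417 0.025504979625571002 30.000917315483093 [ 0.2501 -4.7542  1.677 ] [-0.929  -0.1997  0.3491] [-0.     -0.0006  0.0001]
```

View pics/w3.png

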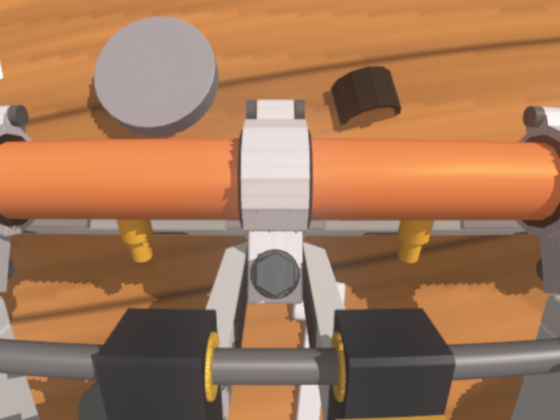

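The fingers straddle the ear at (275,270), with the opening at 25.5 mm (about the ear's 26 mm width) and a 30 N grip. I'll swing it open, watching the force.

```bash
python3 - <<'E'
from h import *
f0=robot.get_state()["force"]
for t in np.r_[.03,np.arange(.1,.9,.077)]:
    p,R=pose(M,t,G,-.45); robot.move_linear(p,velocity=.05,frame=R)
    s=robot.get_state();print(round(t,3),s["time"],s["opening"],s["grasp_force"],s["force"],s["ee_pos"]-p)
    if np.linalg.norm(s["force"]-f0)>30: print("stop");break
robot.pause(.3)
for n in("wrist","side"): cv2.imwrite(f"pics/{n}4.png",robot.grab_frame(n)[:,:,::-1])
b=cv2.imread("pics/side4.png")[100:280,130:370]; a=cv2.resize(cv2.imread("pics/wrist4.png"),(400,300))
cv2.imwrite("pics/both4.png",np.hstack([a,cv2.resize(b,(400,300))]))
E
```

```text
0.03 16.7417 0.025643632585865713 30.000396966934204 [ 0.6356 -6.0073 -1.3576] [-0.     -0.0006  0.0003]
0.1 17.0167 0.025582507350747723 29.998735785484314 [-0.6964 -4.952  -2.9719] [-0.0002 -0.0006  0.0005]
0.177 17.3 0.02573003175842681 29.998222589492798 [ 0.2642 -5.6119 -3.6075] [-0.0003 -0.0005  0.0005]
0.254 17.5833 0.025578987421709155 29.99833792448044 [-0.0079 -6.2373 -4.0587] [-0.0003 -0.0005  0.0005]
0.331 17.8667 0.025496915152730476 29.99787211418152 [-0.4528 -5.4126 -3.0304] [-0.0004 -0.0005  0.0004]
0.408 18.15 0.025399769030021824 29.99764859676361 [-0.1332 -5.8726 -4.177 ] [-0.0005 -0.0005  0.0004]
0.485 18.4333 0.025764148000860073 29.99865084886551 [-0.4518 -6.857  -5.1424] [-0.0006 -0.0005  0.0003]
0.562 18.7167 0.02566201404529342 29.999234676361084 [-0.0659 -6.1357 -4.4834] [-0.0007 -0.0004  0.0002]
0.639 19.0 0.025538824119618414 29.99943494796753 [-1.3973 -6.8959 -4.9882] [-0.0007 -0.0004  0.0001]
0.716 19.2833 0.025613091626050365 29.999305307865143 [-1.6254 -6.2426 -5.1471] [-0.0007 -0.0004 -0.0001]
0.793 19.5667 0.02559577509714819 29.999839961528778 [-2.0905 -7.6547 -7.4543] [-0.0008 -0.0003 -0.0003]
0.87 19.85 0.025952643993055715 30.00001072883606 [-1.4595 -6.4132 -7.5516] [-0.0008 -0.0003 -0.0004]
```

View pics/both4.png

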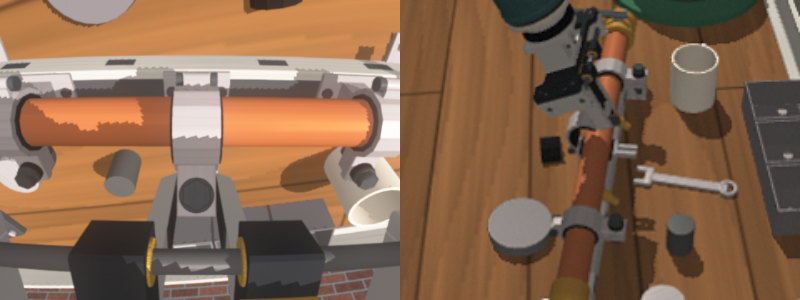

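The cap turned with the gripper to about 50°. The lower ear is exposed, the grip is firm and nothing else has moved.

```bash
python3 - <<'E'
from h import *
robot.pause(.5);s=robot.get_state();print(s["time"],s["opening"],s["force"],s["joint_vel"]);print(robot.sign_off())
E
```

```text
20.75 0.025579201116992852 [-2.7653 -4.4619 -6.1534] [0.0003 0.0001 0.0017 0.0006 0.001  0.001  0.0009]
the job is handed in; nothing more can be done
None
```

The middle clamp was the loose one: its cap is held open by the bolt ear at about 50° (from the arm's pose), steady in the grip, and the job was handed in at 20.8 s.

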